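Find the rattling parts case and hold it out over the clipboard

ROBOT

A 7-joint arm with a two-finger parallel gripper is mounted at the origin on a cart in front of the work surface, level with it; the furniture and walls round the work are solid. World frame = base frame: x ahead of the robot, y to its left, z up, the work surface at z = 0. Lengths are in m, angles in rad, forces in N, time in s.
With the tool pointing down it reaches from about 0.4 to 0.85 m from the base axis. Payload 6.9 kg.
Tool frame: the origin (TCP) lies on the centre line of the jaws, within the pads' length; the fingertips stand 8 mm ahead of it and the grasp point (between the pads) lies 11 mm behind it; z points along the fingers, y is the line along which they close (so a half turn about z gives the same grasp; the last joint's range is limited). The gripper opens to 85 mm and grips with 20 to 120 N. Pads are 22 mm wide; open, the fingers measure 114 mm over their backs; the gripper's body (76 mm by 85 mm) begins 54 mm behind the grasp point. The pads swing forward as they close: fully open they stand 13 mm farther back than shut.
Start: joints at [1.254, 0.507, -0.238, 1.5, 0.126, 1.149, -0.155], TCP at [0.256, -0.57, 0.239] pointing down, gripper open.
Joint ranges: [-3.08, 3.08], [-0.24, 2.05], [-1.43, 1.35], [0, 2.5], [-1.52, 4.66], [0.17, 1.96], [-2.89, 2.89]. Speed limits (rad/s): [2.39, 2.39, 3.14, 3.14, 3.14, 3.14, 3.14].

INTERFACE

Orientations are given as a unit quaternion [x, y, z, w].
In Python, from cell import bot, read_camera, job gives the robot as it stands. The module is installed in compiled form; this text tells all that it offers.
- The arm moves only by the tool move_arm, never from a script. Its arguments are lists of equal length, an entry for each row: "xyz": the shift along the tool's x, y, z in m, a list of three; "dr": the turn, a rotation vector about the tool's x, y, z in degrees, a list of three. In form: {"xyz": [[dx, dy, dz], ...], "dr": [[wx, wy, wz], ...]}. A call has 1 to 8 rows; each row shifts and turns the commanded pose from where the row before left it, along the tool's axes as they then stand; what a row does not reach is not made up. A row lasts 1/8 s, in which the tool goes at most 62.5 mm and 10.7 degrees, less where a joint would pass 70% of its speed; a pose out of reach is approached as far as the arm can. A call with a gripper value outside its range is refused whole. "hand" is the finger opening in m, from 0 to 0.0854, set as the call begins (left out, the last holds). The fingers move at their own pace and stop on an object; "force" is the grip in N (left out, the last holds). Time passes only in rows, so rows that do not move let the fingers close. It gives the time, the measured TCP pose, the force, the opening and the grip force at its end, in the units of the state.
- bot.read_state(): the state, without advancing time (a new reading comes with each control period).
- read_camera(name): name is "scene" or "top" or "wrist"; returns a dict with "pixels" (420x560x3 uint8, red, green, blue), "intrinsics" (3x3 intrinsics, pixels), "k1" (the pictures are not rectified: a ray, as slopes to the right and down, at radius r is drawn at 1 + k1 r^2 times it, then the intrinsics apply), "R" (3x3) and "t" (3): a world point X has camera coordinates R X + t; the wrist camera has in their place "mount" (4x4, takes a point from camera to tool coordinates, whose origin is the TCP and whose axes are the flange's). Camera axes: x right, y down, z forward; pixel columns grow to the right and rows downward; lengths in m; the calibration is good to about 2 mm. A picture is of the moment at which its call begins: read the wrist's pose just before it. There is no depth.
- job.finish_job(): hands the job in; it is judged then, once.
The state is a dict: "clock": time; "joints": joint angles; "dq": joint speeds; "effort": joint torques, N m; "tcp_pos": TCP position; "tool_rot": TCP orientation; "ft_force": force on the tool from outside, world axes, zero at the start; "moment": the same for the moment, N m; "opening": finger opening in m; "grip_force": force on a finger pad.
Only numpy, scipy, OpenCV 4.12 (cv2) and the standard library are available. Lean on these libraries where they do the work, as an engineer would, in place of code of your own. Each camera call takes 0.05 s, during which the arm holds its last target. There are 200 camera calls.

TASK

One of the three sealed orange parts cases has a ball loose inside: lift them one at a time and shake each a few times along its length, clear of the bench, until you have found the one that rattles, standing any other you tried back where it was. Hold the rattling case out level and still over the middle of the clipboard, about 15 cm above the bench, and finish while holding it there: do not put it down or let go. Leave the valve, the pipe nipple and the brass plug alone.

Things in the scene. Friction and masses are not known exactly. Their poses are not given: they have to be found in the camera images.
- case_left: left (largest y) of three alike sealed parts cases, 140 x 52 x 50 mm (own x along the length, y across, z up); orange tub, black lid, grey panel on top, grey latches at both ends; origin at the centre of its underside. Stiff walls; take it from above across its 52 mm width at mid-length. Length points away from the robot within 0.4 rad. Case 0.28 to 0.65 kg by itself, whether it rattles or not
- case_middle: middle of the three alike sealed parts cases; size, look, origin and weight as the left one. In one of the three, any of them, lies a loose 36 mm steel ball of 0.19 kg that rolls easily along the inner length, 46 mm to either side of the middle, with little play sideways; nothing is loose in the other two
- case_right: right (smallest y) of the three alike sealed parts cases; size, look, origin and weight as the left one. Strokes of 140 mm or more, about 0.5 m/s, run the ball to both ends (in short ones it may float about the middle): at each stop it lies at the leading end, shifting the moment on the hand by 0.08 N m each way, with some knocking. A grip of 25 to 40 N holds it well
- clipboard: wooden clipboard with a paper form and a metal clip, lying fixed on the bench behind the cases, 105 x 150 x 10 mm (x, y, z); origin at the centre of its underside
- valve: dark grey valve body, 74 x 90 x 122 mm, standing near the case on the right; origin at the centre of its underside; a bystander
- nipple: grey hexagonal pipe nipple, 27 x 31 x 37 mm, standing to the left of the cases; origin at the centre of its underside; a bystander
- plug: brass plug with a square head, 25 x 25 x 23 mm, standing to the right of the cases; origin at the centre of its underside; a bystander

How it is judged:
By the outcome, as a careful person would: the job done as asked, in the order asked, and still so for the second after the job is handed in, while the arm keeps its last pose, push and grip.
It also fails if it takes over 72 s, if anything falls off the work surface, if the arm or the gripper's body presses on something with over 40 N, if the wrist force passes 120 N, or if a joint passes its speed limit or range.

## Working session

There is one attempt and no reset: what is moved stays moved. The work goes in short steps, Python scripts to look and compute and a tool call to move; the robot and the scene stay as the last step left them, time stands still between calls to the robot, and variables do not carry over. Pictures are saved under pics/ and viewed, at most 10 in all, crops included, and the job is handed in when it is done.

Besides the shell and the picture viewer there is one more tool, called after ">>>" in YAML: its name, and indented under it one key for each argument. move_arm: Moves the arm, as the interface text tells. Its arguments: {"type":"object","properties":{"xyz":{"type":"array"},"dr":{"type":"array"},"hand":{"type":"number"},"force":{"type":"number"}},"required":["xyz","dr"]}

```bash
mkdir -p pics; cat > h.py <<'E'
import numpy as np, cv2
from cell import bot, read_camera, job
from scipy.spatial.transform import Rotation as Ro
def snap(n,f):
    s=bot.read_state(); c=read_camera(n)
    cv2.imwrite('pics/'+f+'.png',c['pixels'][:,:,::-1]); np.save('pics/'+f+'.npy',c['pixels'])
    if 'mount' in c:
        M=np.eye(4);M[:3,:3]=Ro.from_quat(s['tool_rot']).as_matrix();M[:3,3]=s['tcp_pos'];M=M@np.array(c['mount'])
        c['R']=M[:3,:3].T; c['t']=-c['R']@M[:3,3]
    c['R']=np.array(c['R']);c['t']=np.array(c['t']).ravel()
    return c
def ray(c,uv):
    K=np.array(c['intrinsics'],float)
    p=cv2.undistortPoints(np.array([[uv]],float),K,np.array([c['k1'],0,0,0.]))[0,0]
    d=c['R'].T@np.array([p[0],p[1],1]); return -c['R'].T@c['t'], d/np.linalg.norm(d)
def onz(c,uv,z):
    o,d=ray(c,uv); return o+d*(z-o[2])/d[2]
def tri(c1,p1,c2,p2):
    (a,d),(b,e)=ray(c1,p1),ray(c2,p2)
    s=np.linalg.lstsq(np.stack([d,-e],1),b-a,rcond=None)[0]
    x,y=a+d*s[0],b+e*s[1]; return (x+y)/2,np.linalg.norm(x-y)
def st():
    s=bot.read_state(); 
    for k in s: print(k,np.round(s[k],4))
E
python3 - <<'E'
from h import *
st()
for n in('scene','top'):
    c=snap(n,n+'0'); print(n,c['k1'],c['intrinsics'],-c['R'].T@c['t'],c['R'][2])
a,b=cv2.imread('pics/scene0.png'),cv2.imread('pics/top0.png')
E
```

```text
clock 0.0
joints [ 1.2535  0.5083 -0.2375  1.5011  0.1257  1.1489 -0.1548]
dq [ 0.0001  0.      0.002   0.0005 -0.0012 -0.001   0.0037]
effort [-0.00000e+00 -6.20601e+01 -2.18650e+00 -2.49655e+01  1.28000e-02
  1.17000e-02  0.00000e+00]
tcp_pos [ 0.2562 -0.5695  0.2384]
tool_rot [ 9.777e-01  2.098e-01 -2.000e-04 -9.000e-04]
ft_force [-0.6942  1.3814  0.053 ]
moment [-0.0024 -0.0269  0.0058]
grip_force 0.0
opening 0.0851
scene -0.11325848221690196 [[423.77844307   0.         273.83866467]
 [  0.         423.77844307 210.43678052]
 [  0.           0.           1.        ]] [0.05510356 0.81043362 0.50078377] [ 0.46415624 -0.79024721 -0.40008541]
top -0.02201337028694206 [[417.31632684   0.         277.95270785]
 [  0.         417.31632684 211.45381752]
 [  0.           0.           1.        ]] [ 0.53624561 -0.08769445  0.9534096 ] [ 0.04665798  0.02206485 -0.9986672 ]
```

View pics/scene0.png

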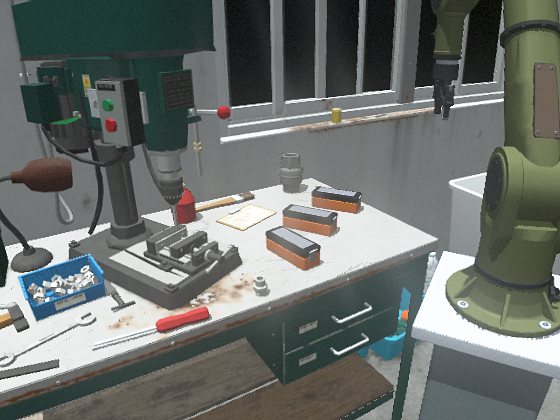

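View pics/top0.png

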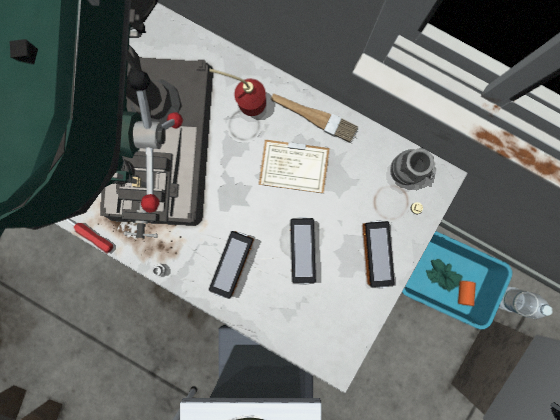

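The scene view shows the three cases at about (294,247), (310,218) and (336,198), left to right. In the top view they are at (232,264), (303,251) and (380,254), with the clipboard at (293,166), the valve at (412,168), the plug at (416,208) and the nipple at (160,270).

```bash
cat > m.py <<'E'
from h import *
def blob(img,seed,mask,r=60):
    m=mask.astype(np.uint8)
    n,l,s,ce=cv2.connectedComponentsWithStats(m)
    k=l[seed[1],seed[0]]
    if k==0: return None
    q=(l==k).astype(np.uint8)
    cs=max(cv2.findContours(q,cv2.RETR_EXTERNAL,cv2.CHAIN_APPROX_NONE)[0],key=cv2.contourArea)
    return q,cs
E
python3 - <<'E'
from m import *
cs=snap('scene','s1'); ct=snap('top','t1')
def panel(c,seed):
    im=c['pixels'].astype(int); ref=np.median(im[seed[1]-2:seed[1]+3,seed[0]-2:seed[0]+3].reshape(-1,3),0)
    m=(abs(im-ref).max(2)<28)
    q,k=blob(im,seed,m); M=cv2.moments(k); 
    return ref,(M['m10']/M['m00'],M['m01']/M['m00']),cv2.minAreaRect(k),cv2.contourArea(k),k
for nm,s,t in(('L',(290,239),(232,264)),('M',(310,213),(303,251)),('R',(336,193),(380,254))):
    rs,ps,_,a1,_=panel(cs,s); rt,pt,rect,a2,k=panel(ct,t)
    X,e=tri(cs,ps,ct,pt); 
    box=cv2.boxPoints(rect); P=np.array([onz(ct,b,X[2])[:2] for b in box])
    L=[np.linalg.norm(P[i]-P[(i+1)%4]) for i in range(2)]
    i=int(np.argmax(L)); v=P[i]-P[i+1]; v*=np.sign(v[0])
    print(nm,rs,rt,np.round(ps,1),np.round(pt,1),a1,a2,'X',X.round(4),'err',e.round(4),'LW',np.round(L,4),'yaw',np.arctan2(v[1],v[0]).round(3),'top ctr@.05',onz(ct,pt,.05).round(4))
for nm,p,z in(('clip',(293,166),.01),('valve',(412,168),.06),('valvebase',(412,172),0.1),('plug',(416,208),.02),('nip',(160,270),.03),('edge',(465,175),0),('edge2',(347,391),0)): print(nm,onz(ct,p,z).round(3))
# clipboard paper
im=ct['pixels'].astype(int)
m=((im[:,:,0]-im[:,:,2])>15)
m=m&(np.add.outer(np.arange(420)*0,np.arange(560))>250)&(np.add.outer(np.arange(560)*0,np.arange(420)).T<200)&(np.add.outer(np.arange(560)*0,np.arange(420)).T>138)&(np.add.outer(np.arange(420)*0,np.arange(560))<340)
k=max(cv2.findContours(m.astype(np.uint8),0,1)[0],key=cv2.contourArea)
r=cv2.minAreaRect(k);print(r,[onz(ct,b,.01).round(3) for b in cv2.boxPoints(r)],onz(ct,r[0],.01).round(3))
E
```

```text
L [194. 200. 207.] [169. 175. 183.] [292.4 237.6] [230.  264.4] 286.5 739.0 X [0.4634 0.0363 0.0494] err 0.0031 LW [0.1113 0.0348] yaw -0.376 top ctr@.05 [0.4649 0.0369 0.05  ]
M [188. 194. 204.] [169. 174. 183.] [309.5 210.7] [302.6 250.6] 172.5 748.5 X [ 0.4931 -0.1205  0.0503] err 0.001 LW [0.035  0.1105] yaw 0.018 top ctr@.05 [ 0.4936 -0.1203  0.05  ]Traceback (most recent call last):
  File "<stdin>", line 9, in <module>
  File "<stdin>", line 6, in panel
TypeError: cannot unpack non-iterable NoneType object
```

```bash
python3 - <<'E'
from m import *
cs=snap('scene','s1'); ct=snap('top','t1')
def panel(c,seed,bounds):
    im=c['pixels'].astype(int); lum=im.mean(2)
    m=(lum>110)&(im[:,:,2]-im[:,:,0]>6)
    x0,y0,x1,y1=bounds; w=np.zeros_like(m);w[y0:y1,x0:x1]=1; m&=w
    k=max(cv2.findContours(m.astype(np.uint8),0,1)[0],key=cv2.contourArea); M=cv2.moments(k)
    return (M['m10']/M['m00'],M['m01']/M['m00']),cv2.minAreaRect(k),cv2.contourArea(k)
def bb(p,r):return p[0]-r,p[1]-r,p[0]+r,p[1]+r
for nm,s,t in(('L',(292,238),(232,264)),('M',(310,211),(303,251)),('R',(337,193),(380,254))):
    ps,_,a1=panel(cs,s,bb(s,26)); pt,rect,a2=panel(ct,t,bb(t,38))
    X,e=tri(cs,ps,ct,pt); 
    P=np.array([onz(ct,b,X[2])[:2] for b in cv2.boxPoints(rect)])
    L=[np.linalg.norm(P[i]-P[(i+1)%4]) for i in range(2)]
    i=int(np.argmax(L)); v=P[i]-P[i+1]; v*=np.sign(v[0])
    print(nm,np.round(ps,1),np.round(pt,1),a1,a2,'X',X.round(4),'err',e.round(4),'LW',np.round(L,4),'yaw',np.arctan2(v[1],v[0]).round(3),'@.05',onz(ct,pt,.05).round(4))
for nm,p,z in(('clip',(293,166),.01),('valve',(412,168),.1),('plug',(416,208),.02),('nip',(160,270),.03),('edge',(465,175),0),('edge2',(347,391),0),('vise',(205,222),.05)): print(nm,onz(ct,p,z).round(3))
im=ct['pixels'].astype(int); yy,xx=np.mgrid[:420,:560]
m=((im[:,:,0]-im[:,:,2])>15)&(xx>250)&(xx<340)&(yy>138)&(yy<200)
k=max(cv2.findContours(m.astype(np.uint8),0,1)[0],key=cv2.contourArea)
r=cv2.minAreaRect(k);print(r,[onz(ct,b,.01).round(3) for b in cv2.boxPoints(r)],onz(ct,r[0],.01).round(3))
E
```

```text
L [292.8 237.8] [230.  264.4] 296.0 807.0 X [0.463  0.036  0.0488] err 0.0037 LW [0.112  0.0369] yaw -0.372 @.05 [0.4647 0.0368 0.05  ]
M [310.  210.8] [302.6 250.5] 186.0 820.0 X [ 0.4926 -0.1209  0.0501] err 0.0024 LW [0.037  0.1107] yaw 0.021 @.05 [ 0.4937 -0.1203  0.05  ]
R [336.2 191.2] [379.8 254. ] 132.0 807.5 X [ 0.4847 -0.286   0.0502] err 0.0006 LW [0.0371 0.1116] yaw 0.068 @.05 [ 0.4849 -0.2859  0.05  ]
clip [ 0.683 -0.102  0.01 ]
valve [ 0.663 -0.344  0.1  ]
plug [ 0.585 -0.375  0.02 ]
nip [0.452 0.196 0.03 ]
edge [ 0.66  -0.495  0.   ]
edge2 [ 0.176 -0.219  0.   ]
vise [0.557 0.091 0.05 ]
((293.677490234375, 165.86512756347656), (66.34058380126953, 46.028564453125), 7.765166282653809) [array([ 0.643, -0.021,  0.01 ]), array([ 0.747, -0.036,  0.01 ]), array([ 0.725, -0.186,  0.01 ]), array([ 0.621, -0.17 ,  0.01 ])] [ 0.684 -0.103  0.01 ]
```

```bash
cat >> h.py <<'E'
def go(x,y,z,yawdeg):
    s=bot.read_state(); R=Ro.from_quat(s['tool_rot']).as_matrix()
    p=np.array(s['tcp_pos']); c,n=np.cos(np.radians(yawdeg)),np.sin(np.radians(yawdeg))
    T=np.array([[c,n,0],[n,-c,0],[0,0,-1.]])  # tool down, x at yaw
    print('t',round(s['clock'],2),'tcp',p.round(4),'yaw',np.degrees(np.arctan2(R[1,0],R[0,0])).round(2),
     '| turn first',np.degrees(Ro.from_matrix(R.T@T).as_rotvec()).round(2),'| then shift',(T.T@(np.array([x,y,z])-p)).round(4))
E
python3 -c "
from h import *
go(.485,-.286,.15,3.9)"
```

```text
t 0.3 tcp [ 0.2563 -0.5699  0.239 ] yaw 24.22 | turn first [-3.000e-02  1.000e-02  2.032e+01] | then shift [ 0.2474 -0.2676  0.089 ]
```

>>> move_arm:
  xyz:
    - [0,0,0]
    - [0,0,0]
    - [0.04,-0.045,0.01]
    - [0.042,-0.045,0.01]
    - [0.042,-0.045,0.015]
    - [0.042,-0.045,0.018]
    - [0.041,-0.045,0.018]
    - [0.04,-0.043,0.018]
  dr:
    - [0,0,10.15]
    - [0,0,10.15]
    - [0,0,0]
    - [0,0,0]
    - [0,0,0]
    - [0,0,0]
    - [0,0,0]
    - [0,0,0]
  hand: 0.085
  force: 35

```text
clock: 1.3
tcp_pos: [0.4835, -0.2868, 0.1509]
tool_rot: [0.999, 0.034, 0.0, 0.0]
ft_force: [0.9, -0.7, -0.3]
opening: 0.0843
grip_force: 0.0
```

```bash
python3 -c "
from h import *
go(.485,-.286,.15,3.9)
c=snap('wrist','w1')
X=np.array([.485,-.286,.05]);q=c['R']@X+c['t'];print(q,c['intrinsics'],c['k1'])
K=np.array(c['intrinsics']);print(cv2.projectPoints(X.reshape(1,3),cv2.Rodrigues(c['R'])[0],c['t'],K,np.array([c['k1'],0,0,0.]))[0])"
```

```text
t 1.3 tcp [ 0.4835 -0.2868  0.1509] yaw 3.92 | turn first [ 0.02 -0.03  0.02] | then shift [ 0.0015 -0.0007  0.0009]
[0.00095644 0.00039158 0.24658044] [[314.86141566   0.         276.92248935]
 [  0.         314.86141566 205.60423395]
 [  0.           0.           1.        ]] 0.025415035855112997
[[[278.14377584 206.10424706]]]
```

View pics/w1.png

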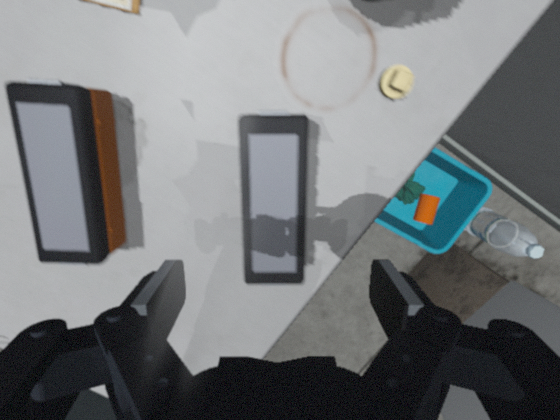

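The wrist view shows the right case with its panel at about (274,203), where I predicted (278,206). The yaw looks nearly aligned. I'll measure it accurately.

```bash
cat >> h.py <<'E'
def wpanel(guess,f,z=.05):
    c=snap('wrist',f); K=np.array(c['intrinsics'])
    g=cv2.projectPoints(np.array(guess,float).reshape(1,3),cv2.Rodrigues(c['R'])[0],c['t'],K,np.array([c['k1'],0,0,0.]))[0][0,0]
    im=c['pixels'].astype(int); m=((im.mean(2)>110)&(im[:,:,2]-im[:,:,0]>6)).astype(np.uint8)
    ks=[k for k in cv2.findContours(m,0,1)[0] if cv2.contourArea(k)>1000 and cv2.pointPolygonTest(k,tuple(map(float,g)),False)>0]
    P=np.array([onz(c,b,z)[:2] for b in cv2.boxPoints(cv2.minAreaRect(ks[0]))],np.float32)
    i=int(np.argmax([np.linalg.norm(P[i]-P[i+1]) for i in range(2)])); v=P[i]-P[i+1]; v=v*np.sign(v[0])
    ctr=P.mean(0); print('panel ctr',ctr.round(4),'yaw',np.degrees(np.arctan2(v[1],v[0])).round(2),'LW',np.linalg.norm(P[0]-P[1]).round(4),np.linalg.norm(P[1]-P[2]).round(4))
    return ctr
E
python3 -c "
from h import *
wpanel([.485,-.286,.05],'w2')"
```

```text
panel ctr [ 0.5086 -0.282 ] yaw 6.48 LW 0.0359 0.0598
```

```bash
python3 -c "
from h import *
im=np.load('pics/w2.npy').astype(int)
for r in range(120,286,12): print(r,im[r,274],im[r,244],im[r,225],im[r,232:312:4].mean(1).round().astype(int))"
```

```text
120 [189 191 192] [196 196 199] [195 197 200] [197 195 195 197 194 193 193 193 194 193 193 188 186 185 187 185 185 186
 189 194]
132 [73 72 75] [190 192 194] [195 197 199] [194 194 193 192 192 188  74  82  75  73  73  75  76  71  72  71  74  72
  73  67]
144 [ 92  95 102] [185 187 187] [192 194 197] [192 194 191 186 189 192  68  77  75  97  95  95  95  92  94  94  90  88
  92  92]
156 [156 162 171] [176 179 181] [177 181 182] [180 181 180 179 179 180  64  73 109 164 163 164 164 162 159 162 162 163
 163 159]
168 [157 162 170] [177 180 182] [179 182 183] [180 179 180 180 179 179  65  71 105 163 162 163 161 159 162 161 162 160
 161 159]
180 [154 157 166] [178 180 182] [177 178 181] [177 180 180 180 179 179  70  72 103 160 160 162 162 163 162 160 160 159
 158 161]
192 [151 155 165] [174 175 176] [177 179 181] [176 177 175 175 180 184  69  80 100 161 162 159 158 158 159 160 157 156
 161 159]
204 [153 160 169] [176 178 180] [175 177 179] [177 176 175 178 178 175  80  80 100 158 159 157 158 156 158 158 159 159
 159 156]
216 [139 143 154] [171 174 174] [169 170 172] [177 175 175 173 167 165  85  73  75 145 148 150 155 155 159 157 158 158
 158 159]
228 [90 90 98] [161 161 163] [166 167 169] [169 165 166 162 166 166  83  71  68  94  95  89  94  92  91  92  89  91
 111 147]
240 [84 87 94] [167 170 170] [166 167 170] [166 167 170 169 169 166  83  57  58  94  91  91  87  88  87  89  89  87
  89  91]
252 [85 91 97] [165 170 168] [167 169 172] [165 170 169 168 167 166  85  57  58  93  90  92  91  91  90  88  90  89
  82  83]
264 [137 142 150] [169 169 171] [165 168 167] [167 168 169 170 168 168  92  60  78 140 143 144 140 141 143 142 143 142
 139 118]
276 [135 139 150] [170 170 171] [167 169 171] [167 169 170 170 168 170 103  52  67 139 138 137 141 141 140 141 138 138
 142 112]
```

```bash
sed -i 's/im.mean(2)>110)&(im\[:,:,2\]-im\[:,:,0\]>6)).astype/im.mean(2)>82)\&(cv2.blur(im[:,:,2]-im[:,:,0]*1.0,(3,3))>4)).astype/' h.py; python3 -c "
from h import *
st()
wpanel([.485,-.286,.05],'w3');go(.485,-.286,.15,3.9)"
```

```text
clock 1.4
joints [ 0.6076  0.4984 -0.1898  1.7937  0.1123  0.8619 -1.1241]
dq [ 0.079  -0.0235  0.083  -0.0138  0.0269  0.036   0.0828]
effort [ -1.0178 -56.1141  -1.388  -20.7552   0.1137  -0.4727  -1.1818]
tcp_pos [ 0.4867 -0.2801  0.1496]
tool_rot [ 9.992e-01  3.980e-02  4.000e-04 -2.700e-03]
ft_force [-0.1663  0.1948  0.1783]
moment [ 0.0152  0.0733 -0.0075]
grip_force 0.0
opening 0.0848
panel ctr [ 0.4824 -0.2807] yaw 0.76 LW 0.1141 0.0409
t 1.45 tcp [ 0.4846 -0.284   0.1503] yaw 4.35 | turn first [-0.15  0.01  0.45] | then shift [0.0003 0.002  0.0003]
```

>>> move_arm:
  xyz:
    - [0,0,0]
    - [0,0,0]
    - [0,0,0]
    - [0,0,0]
  dr:
    - [0,0,0]
    - [0,0,0]
    - [0,0,0]
    - [0,0,0]

```text
clock: 1.95
tcp_pos: [0.4821, -0.289, 0.1514]
tool_rot: [0.999, 0.034, 0.0, 0.0]
ft_force: [-0.0, 0.3, 0.9]
opening: 0.0853
grip_force: 0.0
```

```bash
python3 -c "
from h import *
for i in range(2): p=wpanel([.485,-.284,.05],'w4%d'%i)
go(*p,.15,3.9); go(*p,.02,3.9);print(bot.read_state()['moment'])"
```

```text
panel ctr [ 0.4875 -0.2664] yaw -1.31 LW 0.1245 0.0655
panel ctr [ 0.4876 -0.267 ] yaw 4.98 LW 0.0656 0.1246
t 2.05 tcp [ 0.4822 -0.2886  0.1513] yaw 3.88 | turn first [ 0.01 -0.01 -0.02] | then shift [ 0.0069 -0.0213  0.0013]
t 2.05 tcp [ 0.4822 -0.2886  0.1513] yaw 3.88 | turn first [ 0.01 -0.01 -0.02] | then shift [ 0.0069 -0.0213  0.1313]
[0.01441406 0.03790332 0.00198868]
```

```bash
sed -i "s/(3,3))>4)/(5,5))>7)/; s/k for k in cv2.findContours(m,0,1)/k for k in cv2.findContours(cv2.morphologyEx(m,cv2.MORPH_OPEN,np.ones((9,9),np.uint8)),0,1)/" h.py; python3 -c "
from h import *
for i in range(2): p=wpanel([.485,-.284,.05],'w5%d'%i)
go(*p,.02,3.9)"
```

```text
panel ctr [ 0.4828 -0.2831] yaw 4.99 LW 0.0366 0.1126
panel ctr [ 0.4829 -0.283 ] yaw 2.39 LW 0.1126 0.0366
t 2.15 tcp [ 0.4823 -0.2884  0.1513] yaw 3.91 | turn first [-0.   -0.    0.01] | then shift [ 0.0009 -0.0054  0.1313]
```

>>> move_arm:
  xyz:
    - [0.001,-0.004,0.02]
    - [0,0,0.035]
    - [0,0,0.035]
    - [0,0,0.025]
    - [0,0,0.015]
    - [0,0,0]
    - [0,0,0]
  dr:
    - [0,0,0]
    - [0,0,0]
    - [0,0,0]
    - [0,0,0]
    - [0,0,0]
    - [0,0,0]
    - [0,0,0]

```text
clock: 3.02
tcp_pos: [0.4837, -0.2845, 0.0221]
tool_rot: [0.999, 0.034, 0.001, 0.0]
ft_force: [-0.2, -0.3, 0.7]
opening: 0.0851
grip_force: 0.0
```

>>> move_arm:
  xyz:
    - [0,0,0]
    - [0,0,0]
    - [0,0,0]
    - [0,0,0]
  dr:
    - [0,0,0]
    - [0,0,0]
    - [0,0,0]
    - [0,0,0]
  hand: 0.03
  force: 35

```text
clock: 3.52
tcp_pos: [0.4836, -0.2846, 0.0221]
tool_rot: [0.999, 0.034, 0.001, 0.0]
ft_force: [-1.0, 0.5, 6.1]
opening: 0.0515
grip_force: 37.6
```

```bash
python3 -c "
from h import *
st();go(.484,-.2845,.2,3.9)"
```

```text
clock 3.525
joints [ 0.5805  0.6699 -0.1436  1.915   0.1667  0.5666 -1.1757]
dq [ 0.0001  0.002   0.0003 -0.0002 -0.      0.0003  0.0004]
effort [-2.18000e-01 -5.89986e+01 -1.14010e+00 -1.39449e+01 -5.11000e-02
 -2.87800e-01 -3.15000e-02]
tcp_pos [ 0.4836 -0.2846  0.0221]
tool_rot [9.994e-01 3.420e-02 6.000e-04 5.000e-04]
ft_force [-1.0422  0.4993  6.0788]
moment [0.0161 0.176  0.0503]
grip_force 37.5584
opening 0.0515
t 3.52 tcp [ 0.4836 -0.2846  0.0221] yaw 3.92 | turn first [ 0.05 -0.07  0.02] | then shift [ 5.000e-04 -1.000e-04 -1.779e-01]
```

>>> move_arm:
  xyz:
    - [0,0,-0.02]
    - [0,0,-0.04]
    - [0,0,-0.045]
    - [0,0,-0.045]
    - [-0.03,0,-0.03]
    - [-0.03,0,0]
    - [0,0,0]
    - [0,0,0]
  dr:
    - [0,0,0]
    - [0,0,0]
    - [0,0,0]
    - [0,0,0]
    - [0,0,0]
    - [0,0,0]
    - [0,0,0]
    - [0,0,0]

```text
clock: 4.53
tcp_pos: [0.4233, -0.2881, 0.201]
tool_rot: [0.999, 0.034, -0.0, -0.0]
ft_force: [0.2, -0.6, -4.8]
opening: 0.0517
grip_force: 38.9
```

```bash
cat >m2.py <<'E'
from h import *
s=bot.read_state(); R=Ro.from_quat(s['tool_rot']).as_matrix()
print('t',s['clock'],'tcp',np.round(s['tcp_pos'],3),'F',np.round(s['ft_force'],2),'M tool',(R.T@s['moment']).round(3),'dq',np.abs(s['dq']).max().round(3),'open',round(s['opening'],4),'g',round(s['grip_force'],1),'tilt',(R[:,2]).round(3))
E
python3 m2.py
```

```text
t 4.525 tcp [ 0.423 -0.288  0.201] F [ 0.22 -0.55 -4.79] M tool [-0.022 -0.016 -0.017] dq 0.014 open 0.0517 g 38.9 tilt [-0.     0.001 -1.   ]
```

>>> move_arm:
  xyz:
    - [0.045,0,0]
    - [0.06,0,0]
    - [0.055,0,0]
    - [0,0,0]
    - [0,0,0]
    - [0,0,0]
    - [0,0,0]
    - [0,0,0]
  dr:
    - [0,0,0]
    - [0,0,0]
    - [0,0,0]
    - [0,0,0]
    - [0,0,0]
    - [0,0,0]
    - [0,0,0]
    - [0,0,0]

```text
clock: 5.52
tcp_pos: [0.5824, -0.2778, 0.2016]
tool_rot: [0.999, 0.034, 0.0, 0.0]
ft_force: [-0.9, 0.8, -5.6]
opening: 0.052
grip_force: 38.9
```

```bash
python3 m2.py
```

```text
t 5.525 tcp [ 0.582 -0.278  0.202] F [-0.93  0.82 -5.63] M tool [-0.015 -0.047  0.021] dq 0.003 open 0.052 g 38.9 tilt [ 0. -0. -1.]
```

>>> move_arm:
  xyz:
    - [-0.045,0,0]
    - [-0.06,0,0]
    - [-0.055,0,0]
    - [0,0,0]
    - [0,0,0]
    - [0,0,0]
    - [0,0,0]
    - [0,0,0]
  dr:
    - [0,0,0]
    - [0,0,0]
    - [0,0,0]
    - [0,0,0]
    - [0,0,0]
    - [0,0,0]
    - [0,0,0]
    - [0,0,0]

```text
clock: 6.52
tcp_pos: [0.4238, -0.2881, 0.201]
tool_rot: [0.999, 0.035, 0.0, -0.0]
ft_force: [0.2, 0.6, -4.8]
opening: 0.0519
grip_force: 39.0
```

```bash
python3 m2.py
```

```text
t 6.525 tcp [ 0.424 -0.288  0.201] F [ 0.16  0.57 -4.79] M tool [ 0.011  0.088 -0.006] dq 0.005 open 0.0519 g 39.0 tilt [ 0.  0. -1.]
```

>>> move_arm:
  xyz:
    - [0.045,0,0]
    - [0.06,0,0]
    - [0.055,0,0]
    - [0,0,0]
    - [0,0,0]
    - [0,0,0]
    - [0,0,0]
    - [0,0,0]
  dr:
    - [0,0,0]
    - [0,0,0]
    - [0,0,0]
    - [0,0,0]
    - [0,0,0]
    - [0,0,0]
    - [0,0,0]
    - [0,0,0]

```text
clock: 7.52
tcp_pos: [0.5824, -0.2778, 0.2016]
tool_rot: [0.999, 0.034, 0.0, 0.0]
ft_force: [-0.2, -0.0, -4.6]
opening: 0.0516
grip_force: 39.0
```

```bash
python3 m2.py; python3 -c "
from h import *
for i in range(3): read_camera('top')" ; python3 m2.py
```

```text
t 7.525 tcp [ 0.582 -0.278  0.202] F [-0.2  -0.01 -4.58] M tool [ 0.04  -0.043 -0.017] dq 0.005 open 0.0516 g 39.0 tilt [ 0. -0. -1.]
t 7.675 tcp [ 0.583 -0.278  0.201] F [-0.26 -0.05 -4.43] M tool [ 0.023 -0.067 -0.003] dq 0.004 open 0.0513 g 39.0 tilt [ 0. -0. -1.]
```

>>> move_arm:
  xyz:
    - [-0.045,0,0]
    - [-0.06,0,0]
    - [-0.055,0,0]
    - [0,0,0]
    - [0,0,0]
    - [0,0,0]
    - [0,0,0]
    - [0,0,0]
  dr:
    - [0,0,0]
    - [0,0,0]
    - [0,0,0]
    - [0,0,0]
    - [0,0,0]
    - [0,0,0]
    - [0,0,0]
    - [0,0,0]

```text
clock: 8.68
tcp_pos: [0.4238, -0.2881, 0.201]
tool_rot: [0.999, 0.035, 0.0, -0.0]
ft_force: [-0.2, -0.3, -4.5]
opening: 0.0516
grip_force: 39.0
```

```bash
python3 m2.py; python3 -c "
from h import *
for i in range(3): read_camera('top')" ; python3 m2.py
```

```text
t 8.675 tcp [ 0.424 -0.288  0.201] F [-0.19 -0.34 -4.51] M tool [-0.023  0.034 -0.058] dq 0.005 open 0.0516 g 39.0 tilt [ 0.  0. -1.]
t 8.825 tcp [ 0.423 -0.288  0.201] F [ 0.08 -0.31 -4.48] M tool [ 0.009  0.078 -0.011] dq 0.004 open 0.0514 g 39.0 tilt [-0.  0. -1.]
```

>>> move_arm:
  xyz:
    - [0.045,0,0]
    - [0.06,0,0]
    - [0.06,0,0]
    - [0.06,0,0]
    - [0.05,0,0]
    - [0.03,0,0]
    - [0,0,0]
    - [0,0,0]
  dr:
    - [0,0,0]
    - [0,0,0]
    - [0,0,0]
    - [0,0,0]
    - [0,0,0]
    - [0,0,0]
    - [0,0,0]
    - [0,0,0]

```text
clock: 9.82
tcp_pos: [0.7256, -0.261, 0.1979]
tool_rot: [0.999, 0.037, -0.005, -0.005]
ft_force: [-7.4, 10.6, -6.8]
opening: 0.0516
grip_force: 40.0
```

```bash
cat > m3.py <<'E'
from h import *
A=[]
for i in range(8):
    s=bot.read_state(); R=Ro.from_quat(s['tool_rot']).as_matrix()
    A.append(np.r_[s['ft_force'][2],R.T@s['moment']]); read_camera('top')
A=np.array(A);print(s['clock'],np.round(s['tcp_pos'],3),'Fz,M tool mean',A.mean(0).round(3),'sem',(A.std(0)/8**.5).round(3))
E
python3 m3.py
```

```text
10.175 [ 0.725 -0.262  0.198] Fz,M tool mean [-6.152  2.549 -1.672 -0.49 ] sem [0.261 0.015 0.011 0.011]
```

>>> move_arm:
  xyz:
    - [-0.045,0,0]
    - [-0.06,0,0]
    - [-0.055,0,0]
    - [0,0,0]
    - [0,0,0]
    - [0,0,0]
    - [0,0,0]
  dr:
    - [0,0,0]
    - [0,0,0]
    - [0,0,0]
    - [0,0,0]
    - [0,0,0]
    - [0,0,0]
    - [0,0,0]

```text
clock: 11.1
tcp_pos: [0.569, -0.2779, 0.2009]
tool_rot: [0.999, 0.035, 0.0, -0.0]
ft_force: [0.3, -0.4, -5.2]
opening: 0.0514
grip_force: 40.3
```

```bash
python3 m3.py
```

```text
11.45 [ 0.568 -0.278  0.201] Fz,M tool mean [-4.879e+00 -1.200e-02 -1.000e-02  4.000e-03] sem [0.152 0.009 0.006 0.008]
```

```bash
python3 -c "
from h import *
a=snap('wrist','w6');b=snap('scene','s6')
A=cv2.imread('pics/w6.png');B=cv2.imread('pics/s6.png')
B=cv2.resize(B[100:310,200:480],(560,420))
cv2.imwrite('pics/c6.png',cv2.resize(np.hstack([A,B]),(800,300)))"
```

```text
(no output)
```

View pics/c6.png

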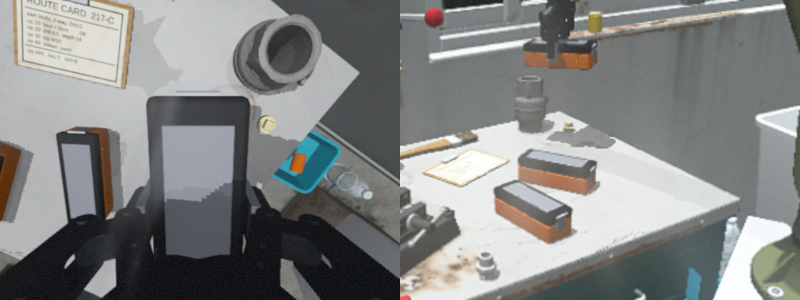

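The case is still level and straight in the grip, and the clipboard and other cases haven't moved. In the wrist view the case's front edge is at about (277,135) full-size. I'll check for slip along its length.

```bash
cat > slip.py <<'E'
from h import *
c=read_camera('wrist'); M=np.array(c['mount']); K=np.array(c['intrinsics']); im=c['pixels'].astype(int).mean(2)
def tool(uv,z):
    p=cv2.undistortPoints(np.array([[uv]],float),K,np.array([c['k1'],0,0,0.]))[0,0]
    d=M[:3,:3]@np.r_[p,1]; o=M[:3,3]; return o+d*(z-o[2])/d[2]
for u in (240,255,280,305,320):
    col=cv2.GaussianBlur(im,(3,3),0)[:,u]; g=np.diff(col); r=int(np.argmin(g[100:170]))+100
    r2=int(np.argmax(g[150:200]))+150
    print('front edge',u,r,tool((u,r),-.028).round(4),'panel front',r2,tool((u,r2),-.028).round(4))
for r in(180,200,220):
    g=np.diff(cv2.GaussianBlur(im,(3,3),0)[r]); l=int(np.argmax(g[195:250]))+195; q=int(np.argmin(g[310:360]))+310
    print('panel sides',r,l,q,tool((l,r),-.028).round(4),tool((q,r),-.028).round(4))
E
python3 slip.py
```

```text
front edge 240 133 [ 0.0658 -0.0138 -0.028 ] panel front 175 [ 0.0517 -0.0143 -0.028 ]
front edge 255 133 [ 0.0658 -0.0089 -0.028 ] panel front 175 [ 0.0517 -0.0091 -0.028 ]
front edge 280 134 [ 0.0655 -0.0006 -0.028 ] panel front 175 [ 0.0517 -0.0005 -0.028 ]
front edge 305 134 [ 0.0655  0.0077 -0.028 ] panel front 175 [ 0.0517  0.0081 -0.028 ]
front edge 320 134 [ 0.0655  0.0127 -0.028 ] panel front 175 [ 0.0517  0.0133 -0.028 ]
panel sides 180 225 328 [ 0.0499 -0.0196 -0.028 ] [ 0.0499  0.0161 -0.028 ]
panel sides 200 226 327 [ 0.0427 -0.0196 -0.028 ] [ 0.0427  0.0161 -0.028 ]
panel sides 220 227 326 [ 0.0352 -0.0195 -0.028 ] [ 0.0353  0.0161 -0.028 ]
```

>>> move_arm:
  xyz:
    - [-0.045,0,0]
    - [-0.06,0,0]
    - [-0.055,0,0]
    - [0,0,0]
    - [0,0,0]
    - [0,0,0]
    - [0,0,0]
  dr:
    - [0,0,0]
    - [0,0,0]
    - [0,0,0]
    - [0,0,0]
    - [0,0,0]
    - [0,0,0]
    - [0,0,0]

```text
clock: 12.52
tcp_pos: [0.4093, -0.2891, 0.2011]
tool_rot: [0.999, 0.035, 0.0, -0.0]
ft_force: [0.4, 0.3, -5.1]
opening: 0.0515
grip_force: 40.4
```

```bash
python3 m3.py
```

```text
12.875 [ 0.408 -0.289  0.201] Fz,M tool mean [-5.073 -0.006  0.01   0.013] sem [0.136 0.01  0.011 0.003]
```

>>> move_arm:
  xyz:
    - [0.045,0,0]
    - [0.06,0,0]
    - [0.055,0,0]
    - [0,0,0]
    - [0,0,0]
    - [0,0,0]
    - [0,0,0]
  dr:
    - [0,0,0]
    - [0,0,0]
    - [0,0,0]
    - [0,0,0]
    - [0,0,0]
    - [0,0,0]
    - [0,0,0]

```text
clock: 13.8
tcp_pos: [0.5669, -0.2791, 0.2016]
tool_rot: [0.999, 0.034, -0.0, 0.0]
ft_force: [0.3, -0.2, -5.3]
opening: 0.0514
grip_force: 40.4
```

```bash
python3 m3.py
```

```text
14.15 [ 0.568 -0.278  0.201] Fz,M tool mean [-5.187 -0.006 -0.047 -0.022] sem [0.081 0.005 0.01  0.01 ]
```

>>> move_arm:
  xyz:
    - [0,0,0]
    - [0,0,0]
    - [0,0,0]
    - [0,0,0]
    - [0,0,0]
    - [0,0,0]
    - [0,0,0]
    - [0,0,0]
  dr:
    - [0,6,0]
    - [0,6,0]
    - [0,0,0]
    - [0,0,0]
    - [0,-6,0]
    - [0,-4,0]
    - [0,-2,0]
    - [0,0,0]

```text
clock: 15.2
tcp_pos: [0.5699, -0.2772, 0.2009]
tool_rot: [0.999, 0.035, -0.0, -0.0]
ft_force: [0.4, -0.4, -4.8]
opening: 0.0518
grip_force: 40.4
```

```bash
python3 m3.py
```

```text
15.55 [ 0.568 -0.279  0.201] Fz,M tool mean [-4.831e+00  4.000e-03  7.600e-02  9.000e-03] sem [0.13  0.003 0.004 0.012]
```

>>> move_arm:
  xyz:
    - [0,0,0]
    - [0,0,0]
    - [0,0,0]
    - [0,0,0]
    - [0,0,0]
    - [0,0,0]
    - [0,0,0]
    - [0,0,0]
  dr:
    - [0,-6,0]
    - [0,-6,0]
    - [0,0,0]
    - [0,0,0]
    - [0,6,0]
    - [0,4,0]
    - [0,2,0]
    - [0,0,0]

```text
clock: 16.6
tcp_pos: [0.5662, -0.2796, 0.2023]
tool_rot: [0.999, 0.033, 0.0, 0.001]
ft_force: [-0.6, -0.1, -4.3]
opening: 0.0517
grip_force: 40.8
```

```bash
python3 m3.py
```

```text
16.95 [ 0.568 -0.278  0.201] Fz,M tool mean [-4.871e+00  2.000e-03 -6.600e-02  2.300e-02] sem [0.135 0.007 0.011 0.009]
```

The tilt test swung the moment by ±0.07 N m at one and the same pose, and the shake strokes swung it the same way. The ball is in the right-hand case, so I'll take that one to the clipboard.

>>> move_arm:
  xyz:
    - [0.012,-0.015,0]
    - [0.022,-0.028,0.004]
    - [0.026,-0.034,0.007]
    - [0.026,-0.034,0.007]
    - [0.022,-0.028,0.007]
    - [0.015,-0.018,0.005]
    - [0.008,-0.009,0.002]
    - [0,0,0]
  dr:
    - [0,0,0]
    - [0,0,0]
    - [0,0,0]
    - [0,0,0]
    - [0,0,0]
    - [0,0,0]
    - [0,0,0]
    - [0,0,0]

```text
clock: 18.0
tcp_pos: [0.6874, -0.1036, 0.169]
tool_rot: [0.999, 0.035, -0.0, 0.0]
ft_force: [-0.3, 0.3, -4.3]
opening: 0.0516
grip_force: 40.8
```

>>> move_arm:
  xyz:
    - [0,0,0]
    - [0,0,0]
    - [0,0,0]
    - [0,0,0]
    - [0,0,0]
    - [0,0,0]
  dr:
    - [0,0,0]
    - [0,0,0]
    - [0,0,0]
    - [0,0,0]
    - [0,0,0]
    - [0,0,0]

```text
clock: 18.75
tcp_pos: [0.6873, -0.1038, 0.1692]
tool_rot: [0.999, 0.034, -0.0, -0.0]
ft_force: [0.3, 0.7, -5.3]
opening: 0.0518
grip_force: 40.8
```

```bash
python3 m2.py; python3 m3.py; python3 -c "
from h import *
go(.687,-.103,.169,3.9)
b=snap('scene','s7');t=snap('top','t7')
A=cv2.imread('pics/t7.png');B=cv2.imread('pics/s7.png')
cv2.imwrite('pics/c7.png',cv2.resize(np.hstack([A,B]),(800,300)))"
```

```text
t 18.75 tcp [ 0.687 -0.104  0.169] F [ 0.32  0.69 -5.27] M tool [-0.038 -0.071  0.011] dq 0.003 open 0.0518 g 40.8 tilt [-0.  0. -1.]
19.1 [ 0.687 -0.104  0.169] Fz,M tool mean [-4.978e+00  2.000e-03 -5.500e-02 -2.000e-03] sem [0.079 0.011 0.007 0.01 ]
t 19.15 tcp [ 0.6872 -0.1038  0.1692] yaw 3.92 | turn first [-0.    0.    0.02] | then shift [-0.0002 -0.0009  0.0002]
```

View pics/c7.png

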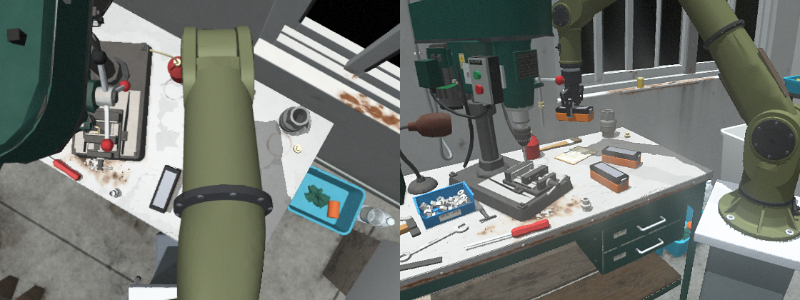

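The scene view shows the case held level at about (573,113) in the composite, over the clipboard. The other two cases, valve, nipple and plug are all in place. One last check of the case's attitude in the grip.

```bash
python3 slip.py
```

```text
front edge 240 133 [ 0.0658 -0.0138 -0.028 ] panel front 175 [ 0.0517 -0.0143 -0.028 ]
front edge 255 133 [ 0.0658 -0.0089 -0.028 ] panel front 175 [ 0.0517 -0.0091 -0.028 ]
front edge 280 134 [ 0.0655 -0.0006 -0.028 ] panel front 175 [ 0.0517 -0.0005 -0.028 ]
front edge 305 134 [ 0.0655  0.0077 -0.028 ] panel front 175 [ 0.0517  0.0081 -0.028 ]
front edge 320 133 [ 0.0658  0.0127 -0.028 ] panel front 175 [ 0.0517  0.0133 -0.028 ]
panel sides 180 225 328 [ 0.0499 -0.0196 -0.028 ] [ 0.0499  0.0161 -0.028 ]
panel sides 200 202 327 [ 0.0427 -0.028  -0.028 ] [ 0.0427  0.0161 -0.028 ]
panel sides 220 227 326 [ 0.0352 -0.0195 -0.028 ] [ 0.0353  0.0161 -0.028 ]
```

The case hasn't moved in the grip, so I'm handing in.

```bash
python3 -c "
from cell import job
print(job.finish_job())"
```

```text
the job is handed in; nothing more can be done
None
```

The right-hand case rattles: shake strokes swung its moment unevenly (0.06–0.14 N m), a tilt test confirmed it (±0.07 N m), and I handed in at about 19 s holding it level and still over the middle of the clipboard, underside about 15 cm up; one over-long forward stroke touched something solid, probably the window wall, at about 13 N (measured at rest) and seems to have slid the case about 4 mm in the grip; the other two cases were not lifted.

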